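Clamp a sample bottle with the inner knob of a coaxial pair

ROBOT

A 6-joint arm with a two-finger parallel gripper is mounted at the origin on a cart in front of the work surface, level with it; the furniture and walls round the work are solid. World frame = base frame: x ahead of the robot, y to its left, z up, the work surface at z = 0. Lengths are in m, angles in rad, forces in N, time in s.
With the tool pointing down it reaches from about 0.25 to 0.725 m from the base axis. Payload 9.7 kg.
Tool frame: the origin (TCP) lies at the very end of the fingers, on their centre line; the grasp point (between the pads) lies 19 mm behind it; z points along the fingers, y is the direction in which the jaws open and shut (so a half turn about z gives the same grasp; the last joint's range is limited). The gripper opens to 85 mm and grips with 20 to 120 N. Pads are 22 mm wide; open, the fingers measure 114 mm over their backs; the gripper's body (76 mm by 85 mm) begins 54 mm behind the grasp point. The pads swing forward as they close: fully open they stand 13 mm farther back than shut.
Start: joints at [-1.172, 0.087, 0.176, 1.66, 0, 1.571], TCP at [0.214, -0.507, 0.203] pointing down, gripper open.
Joint ranges: [-3.13, 3.13], [-0.85, 1.81], [-1.15, 1.24], [-2.2, 2.28], [-1.44, 1.52], [-3.14, 3.14]. Speed limits (rad/s): [2.22, 2.22, 2.57, 3.14, 3.14, 3.14].

INTERFACE

Orientations are given as [roll, pitch, yaw] about the fixed x, y, z axes, in that order (R = Rz(yaw) Ry(pitch) Rx(roll)).
In Python, from plant import monitor, capture, camera_info, arm gives the robot as it stands. The module is installed in compiled form; this text tells all that it offers.
- The arm moves only by the tool drive_tool, never from a script. Its arguments are lists of equal length, an entry for each row: "fingers": the closure, from 0 (fully open) to 1 (shut); "travel": the shift along the world's x, y, z in cm, a list of three; "rot": the turn, a rotation vector about the world's x, y, z in degrees, a list of three. In form: {"fingers": [fingers, ...], "travel": [[tx, ty, tz], ...], "rot": [[wx, wy, wz], ...]}. A call has 1 to 10 rows; each row shifts and turns the commanded pose from where the row before left it; what a row does not reach is not made up. A row lasts 1/8 s, in which the tool goes at most 62.5 mm and 10.7 degrees, less where a joint would pass 70% of its speed; a pose out of reach is approached as far as the arm can. A call is refused whole if a number of a shift passes 6.25 or a number of a turn 10.7, either way. A call with a gripper value outside its range is refused whole. The fingers move at their own pace and stop on an object; the grip force is fixed at half the most. Time passes only in rows, so rows that do not move let the fingers close. It gives the time, the measured TCP pose, the force and the opening at its end, in the units of the state.
- monitor.state(): the state, without advancing time (a new reading comes with each control period).
- capture(name): name is "side" or "top"; returns the picture (480x640x3 uint8, red, green, blue); there is no depth.
- camera_info(name): a dict with "intrinsics" (3x3 intrinsics, pixels), "position" and "orientation" of the camera in the world. Camera axes: x right, y up, looking along -z (the intrinsics and any distortion apply to the point x, -y, -z); pixel columns grow to the right and rows downward; lengths in m; the calibration is good to about 2 mm. A picture is of the moment at which its call begins. camera_info takes no time and is no camera call.
- arm.hand_in(): hands the job in, once; it reports no verdict.
The state is a dict: "t": time; "joint_positions": joint angles; "joint_vel": joint speeds; "joint_efforts": joint torques, N m; "eef_pos": TCP position; "orientation": TCP orientation; "wrist_force": force on the tool from outside, world axes, zero at the start; "ft_torque": the same for the moment, N m; "finger_gap": finger opening in m.
Only numpy, scipy, OpenCV 4.12 (cv2) and the standard library are available. Lean on these libraries where they do the work, as an engineer would, in place of code of your own. Each camera call takes 0.05 s, during which the arm holds its last target. There are 200 camera calls.

TASK

Stand the small glass sample bottle upright in the vee seat of the bottle holder and let go of it. Then turn only the small inner knob on the holder clockwise until the sprung pad holds the bottle snugly against the vee, with a push of about 10 N: less than 4 N is loose, and the glass must never be pushed with more than 20 N. The wide outer ring round the knob keeps the zero of the last user, so do not drag it round, and leave the vial and the beaker where they stand.

Things in the scene. Friction and masses are not known exactly. Their poses are not given: they have to be found in the camera images.
- bottle_mid (a point): small clear glass sample bottle with a pale aluminium cap, upright, 29 mm in diameter (radius 14.4), 75 mm tall, cap 21 mm wide over the top 10 mm, shoulder from about 55 mm up; the point lies on its axis, half-way up (37.5 mm over its underside)
- bottle: the same bottle; origin at the centre of its underside, z up along its axis
- holder: bottle holder, fixed: aluminium plate 100 (x) by 200 (y) by 12 mm; grey housing 76x84 mm centred at y=-52 mm, top 50 mm above worktop, with two coaxial controls on top; white 90 degree vee, 26 mm high above the plate, open to -y, apex at y=+65.8 mm, arms to x=+-27 mm. Origin: centre of underside. Plunger moves out of the housing along +y, 27 mm above worktop. Open above. Yaw varies
- seat (a point): where the bottle's mid point is when the bottle stands on the plate (plate top 37.5 mm below) touching both vee faces; holder frame (0, 45.4, 49.5) mm, axes as the holder. At the start the pad stands 4 to 18 mm clear of a bottle seated there (play along the holder's y): the pad's screw-in tip is set to a different length each time, and this is not reported
- knob_axis (a point): on the vertical axis of both controls, where the inner knob rises out of the outer ring, 64 mm above the worktop; holder frame (0, -52, 64) mm. The inner knob is round, knurled, dark steel, 22 mm in diameter, 17 mm high above this point (top 81 mm above the worktop)
- knob (a joint): angle of the inner knob in rad, 0 at start, growing clockwise from above, range -0.1 to 1.7. Feeds the plunger 15 mm per rad towards the vee. Turns against up to 0.2 N m of friction (about half is felt on pausing) and stays where left; once the pad bears on the seated bottle, each 10 N of push adds 0.15 N m. The pad's spring is 10 N/mm, so push grows about 150 N per rad
- ring (a joint): angle of the wide outer ring in rad, clockwise positive: a graduated aluminium collar 60 mm in diameter, from 50 to 64 mm above the worktop (top edge bevelled to 51 mm), that turns very freely (0.012 N m), so that a fingertip resting on it drags it. Not coupled to the knob
- ring_mark (a point): the zero mark on the outer ring, 28 mm from the axis
- plunger: steel rod of 12 mm diameter with the screw-in tip and the black sprung pad (18 mm in diameter, 5 mm thick) at its end; the origin moves with the rod along the holder's y by 15 mm per rad of the knob and tells nothing of the tip's length
- vial: bystander: short amber vial with a black cap, 23 mm in diameter and 48 mm tall; origin at the centre of its underside
- beaker: bystander: open glass beaker 55 mm wide and 70 mm tall; origin at the centre of its underside
Not all that is in view belongs to the job. Of the things that look like the bottle, the largest one is meant.

How it is judged:
By the outcome, as a careful person would: the job done as asked, in the order asked, and still so for the second after the job is handed in, with the robot touching nothing.
It also fails if it takes over 72 s, if anything falls off the work surface, if the arm or the gripper's body presses on something with over 40 N, if the wrist force passes 120 N, or if a joint passes its speed limit or range.

## Working session

There is one attempt and no reset: what is moved stays moved. The work goes in short steps, Python scripts to look and compute and a tool call to move; the robot and the scene stay as the last step left them, time stands still between calls to the robot, and variables do not carry over. Pictures are saved under pics/ and viewed, about 8 in all and at most 12, crops included, and the job is handed in when it is done.

Besides the shell and the picture viewer there is one more tool, called as a command line: name --argument value ..., lists and objects as JSON in quotes. drive_tool: Moves the arm, as the interface text tells. Its arguments: {"type":"object","properties":{"fingers":{"type":"array","items":{"type":"number"}},"travel":{"type":"array","items":{"type":"array","items":{"type":"number"}}},"rot":{"type":"array","items":{"type":"array","items":{"type":"number"}}}},"required":["fingers","travel","rot"]}

```bash
mkdir -p pics; cat > h.py <<'E'
import numpy as np, cv2
from plant import monitor, capture, camera_info, arm
def snap(n,f):
    im=capture(n); cv2.imwrite('pics/'+f,im[:,:,::-1]); return im
def cam(n):
    c=camera_info(n); from scipy.spatial.transform import Rotation as R
    o=np.array(c['orientation'],float)
    M=o if o.shape==(3,3) else R.from_euler('xyz',o).as_matrix() if o.size==3 else R.from_quat(o).as_matrix()
    return np.array(c['intrinsics'],float),np.array(c['position'],float),M
def ray(n,u,v):
    K,p,M=cam(n); d=np.linalg.inv(K)@[u,v,1]; d=M@(d*[1,-1,-1]); return p,d/np.linalg.norm(d)
def onz(n,u,v,z):
    p,d=ray(n,u,v); return p+d*(z-p[2])/d[2]
def proj(n,P):
    K,p,M=cam(n); q=M.T@(np.array(P,float)-p)*[1,-1,-1]; q=K@q; return q[:2]/q[2]
E
python3 - <<'E'
from h import *
for n in('side','top'):
    snap(n,n+'0.png'); print(camera_info(n)); print(proj(n,[.5,0,0]))
print(monitor.state())
E
```

```text
{'intrinsics': array([[464.9165868 ,   0.        , 315.82765861],
       [  0.        , 464.9165868 , 239.4823377 ],
       [  0.        ,   0.        ,   1.        ]]), 'position': array([0.11785822, 0.83019256, 0.4388877 ]), 'orientation': array([ 1.13797122, -0.01782292, -2.61054333])}
[354.06669784 247.94660214]
{'intrinsics': array([[504.31822694,   0.        , 325.86318663],
       [  0.        , 504.31822694, 242.09917007],
       [  0.        ,   0.        ,   1.        ]]), 'position': array([0.41610394, 0.15095521, 0.96104431]), 'orientation': array([ 0.10769917, -0.01831718, -1.58311822])}
[394.83340519 251.65548965]
{'t': 0.1, 'joint_positions': array([-1.17199013e+00,  8.74091467e-02,  1.75180620e-01,  1.65977189e+00,
       -2.56647373e-05,  1.57077213e+00]), 'joint_vel': array([-0.00128156, -0.00136709,  0.00189983, -0.00082809, -0.00047594,
        0.00168909]), 'joint_efforts': array([-5.52621987e-04, -5.21561730e+01,  4.65653229e+01,  1.61767431e-02,
       -1.23447688e-05, -1.81606129e-05]), 'eef_pos': array([ 0.21347531, -0.50662255,  0.20283493]), 'orientation': array([-3.14038856e+00,  2.56355890e-05,  3.98830420e-01]), 'wrist_force': array([-0.89511251,  0.2773425 , -0.10918298]), 'ft_torque': array([ 0.00921217,  0.03067076, -0.03284034]), 'finger_gap': 0.0854884736246223}
```

View pics/side0.png

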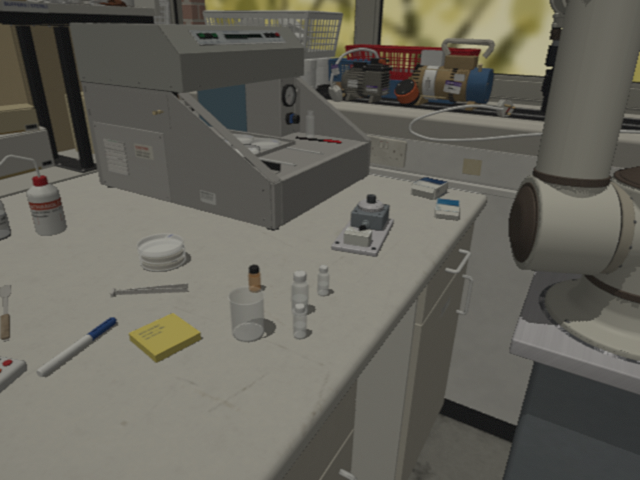

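View pics/top0.png

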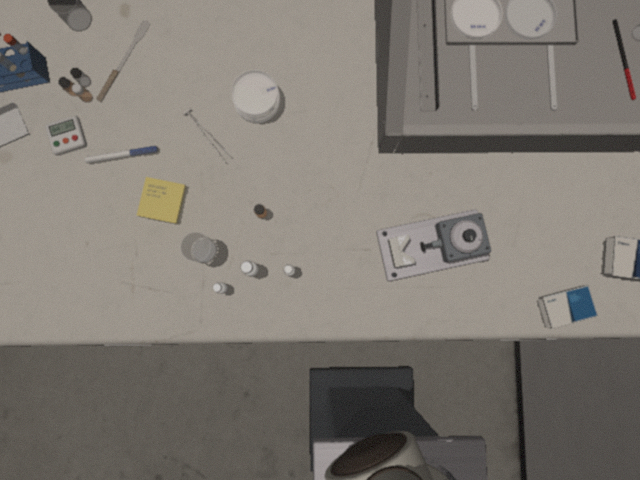

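The side view shows three clear bottles at (300,292), (323,280) and (300,320). The first is the largest, and it appears at about (249,268) in the top view. The holder is at about (435,245) in the top view with its knob at about (467,236).

```bash
python3 - <<'E'
from h import *
t=cv2.imread('pics/top0.png'); s=cv2.imread('pics/side0.png')
def c(im,x,y,w,h,k): return cv2.resize(im[y:y+h,x:x+w],None,fx=k,fy=k,interpolation=cv2.INTER_CUBIC)
a=c(t,370,200,130,90,5)  # 650x450
b=c(t,235,250,40,40,5)   
d=c(s,285,260,50,90,5)   # 250x450
e=c(s,325,185,80,70,5)
cv2.imwrite('pics/c1.png',a)
m=np.zeros((450,250+400+200-60,3),np.uint8); m[:,:250]=d; m[:350,250:650]=e; m[:200,650:790]=b[:,30:170]
cv2.imwrite('pics/c2.png',m)
E
```

```text
(no output)
```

View pics/c1.png

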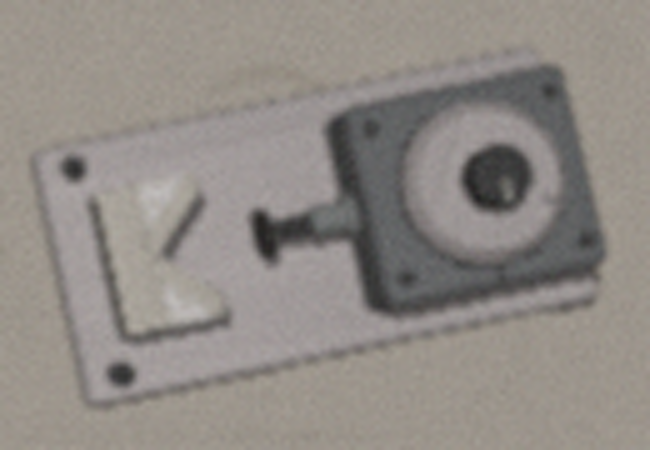

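View pics/c2.png

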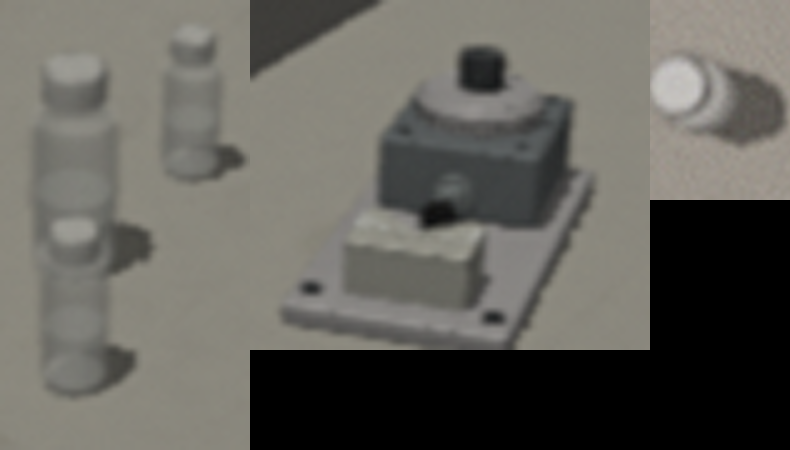

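```bash
python3 - <<'E'
from h import *
g=lambda x,y,z:onz('top',370+(x+.5)/5-.5,200+(y+.5)/5-.5,z)
kn=g(496,178,.081);kr=g(483,185,.0505);ap=g(163,258,.038);TL=g(35,153,.012);BL=g(90,405,.012);BR=g(600,302,.012);TR=g(537,50,.012)
for n,v in dict(kn=kn,kr=kr,ap=ap,TL=TL,BL=BL,BR=BR,TR=TR).items(): print(n,v.round(4))
print('sizes',[np.linalg.norm(a-b).round(4) for a,b in((TL,BL),(BL,BR),(TL,TR),(ap,kr))])
for v in (TL-TR, BL-BR, ap-kr,ap-kn): print('y-axis dir',np.degrees(np.arctan2(v[1],v[0])))
v=BL-TL; print('TL->BL',np.degrees(np.arctan2(v[1],v[0])))
c=onz('top',247,267,.075);print('cap top',c)
# side: cap top, bottle base
print('side cap', onz('side',285+74/5,260+66/5,.075), 'proj',proj('side',c), proj('side',[c[0],c[1],0]))
print('side knob', onz('side',325+(482-250)/5,185+52/5,.081),proj('side',kn))
# others
for n,u,v,z in (('small1',290,270,.055),('small2',218,288,.055),('vial',260,210,.048),('beaker',200,250,.035)): print(n,onz('top',u,v,z))
E
```

```text
kn [ 0.5207 -0.1191  0.081 ]
kr [ 0.5218 -0.1236  0.0505]
ap [ 0.4974 -0.0077  0.038 ]
TL [0.5403 0.0355 0.012 ]
BL [0.4444 0.017  0.012 ]
BR [ 0.4811 -0.1779  0.012 ]
TR [ 0.5782 -0.1582  0.012 ]
sizes [np.float64(0.0976), np.float64(0.1984), np.float64(0.1974), np.float64(0.1191)]
y-axis dir 101.06822559174088
y-axis dir 100.66101119331182
y-axis dir 101.89874800187906
y-axis dir 101.82260976387056
TL->BL -169.05809215126976
cap top [0.46923637 0.27235169 0.075     ]
side cap [0.46735323 0.27332129 0.075     ] proj [299.13305403 272.65110786] [299.0098753  311.78291531]
side knob [ 0.51953602 -0.12141072  0.081     ] [370.53131295 195.5805311 ]
small1 [0.46418392 0.19812709 0.055     ]
small2 [0.43355507 0.32648371 0.055     ]
vial [0.57493238 0.25279632 0.048     ]
beaker [0.50382858 0.36401063 0.035     ]
```

drive_tool --fingers '[0,0,0,0,0,0,0,0,0,0]' --travel '[[1.6,4.9,0],[1.6,4.9,0],[1.6,4.9,0],[1.6,4.9,0],[1.6,4.9,0],[1.6,4.9,0],[1.6,4.9,0],[1.6,4.9,0],[1.6,4.9,0],[1.6,4.9,0]]' --rot '[[0,0,4.9],[0,0,4.9],[0,0,4.9],[0,0,4.9],[0,0,4.9],[0,0,4.9],[0,0,4.9],[0,0,4.9],[0,0,4.9],[0,0,4.9]]'

```text
t: 1.35
eef_pos: [0.3737, -0.0151, 0.2034]
orientation: [3.141, -0.0, 1.257]
wrist_force: [1.7, 0.4, -0.5]
finger_gap: 0.0856
```

drive_tool --fingers '[0,0,0,0,0,0,0,0,0]' --travel '[[1.6,4.9,0],[1.6,4.9,0],[1.6,4.9,0],[1.6,4.9,0],[1.6,4.9,0],[1.5,4.6,0],[0,0,-4],[0,0,0],[0,0,0]]' --rot '[[0,0,4.9],[0,0,4.9],[0,0,4.9],[0,0,4.9],[0,0,4.9],[0,0,4.7],[0,0,0],[0,0,0],[0,0,0]]'

```text
t: 2.48
eef_pos: [0.4686, 0.2738, 0.1647]
orientation: [3.141, -0.0, 1.763]
wrist_force: [0.2, -0.6, 0.2]
finger_gap: 0.0856
```

drive_tool --fingers '[0,0,0,0,0,0,0]' --travel '[[0,0,-3],[0,0,-3],[0,0,-3],[0,0,-2.5],[0,0,-2],[0,0,0],[0,0,0]]' --rot '[[0,0,0],[0,0,0],[0,0,0],[0,0,0],[0,0,0],[0,0,0],[0,0,0]]'

```text
t: 3.35
eef_pos: [0.4695, 0.2744, 0.0305]
orientation: [3.139, -0.001, 1.763]
wrist_force: [0.6, -1.0, 0.6]
finger_gap: 0.0853
```

```bash
python3 - <<'E'
from h import *
s=snap('side','s1.png'); t=snap('top','t1.png')
a=cv2.resize(s[220:360,220:380],None,fx=4,fy=4)[:,:,::-1]
cv2.imwrite('pics/s1c.png',a)
st=monitor.state();print(st['eef_pos'],st['joint_positions'],st['wrist_force'])
E
```

```text
[0.46943502 0.27450823 0.03026578] [ 5.29159798e-01  7.32736467e-02 -1.73273416e-01  1.32178157e+00
 -3.35873752e-05  1.90735678e+00] [-0.37920818  0.38518001  1.1572749 ]
```

View pics/s1c.png

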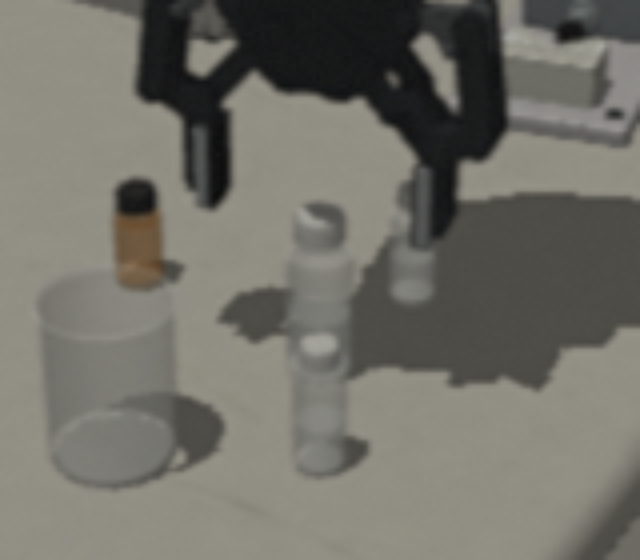

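```bash
python3 - <<'E'
from h import *
y=np.radians(11)
for s in(1,-1):
  for z in (.03,.043,.055,.075): 
    P=[.4695+s*.043*np.cos(y),.2745+s*.043*np.sin(y),z]; u=proj('side',P); print(s,z,(u-[220,220])*4)
E
```

```text
1 0.03 [217.46353781 288.62287752]
1 0.043 [216.85295567 261.79787982]
1 0.055 [216.28166871 236.69925591]
1 0.075 [215.31274988 194.13128055]
-1 0.03 [411.56118466 328.46922457]
-1 0.043 [412.34120734 301.02668363]
-1 0.055 [413.07136393 275.33851761]
-1 0.075 [414.31046844 231.7446876 ]
```

```bash
python3 - <<'E'
from h import *
t=cv2.imread('pics/t1.png')
print(proj('top',[.4695,.2745,.0495]),proj('top',[.4695,.2745,.15]))
cv2.imwrite('pics/t1c.png',cv2.resize(t[180:330,170:350],None,fx=4,fy=4))
E
```

```text
[247.74507448 267.69300169] [239.25151684 264.12261333]
```

View pics/t1c.png

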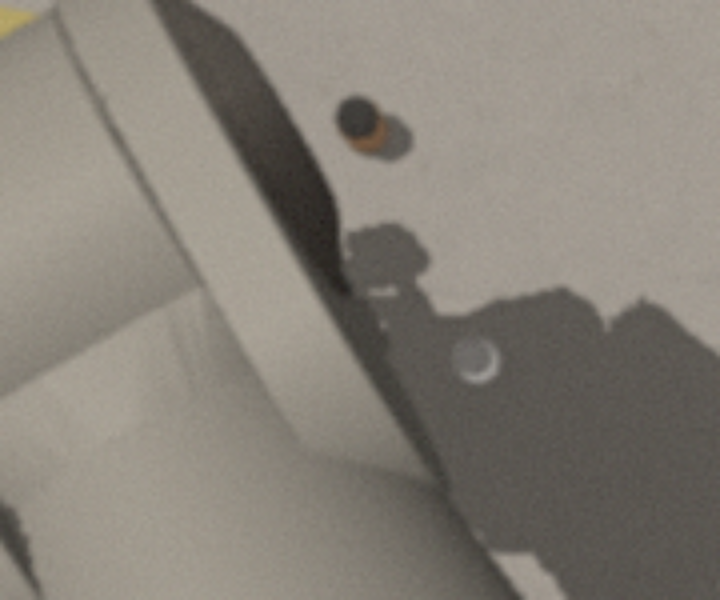

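```bash
python3 - <<'E'
from h import *
T=lambda x,y,z:onz('top',170+x/4,180+y/4,z); S=lambda x,y,z:onz('side',220+x/4,220+y/4,z)
v=T(357,118,.048); sh=T(388,137,0); L=(sh-v)/.048; print('light per z',L)
print('vial base side',S(138,278,0),v)
for z in(.03,.043,.055,.07):
  tip=S(208,203,z); s=tip+L*z; print(z,tip.round(4),'shadow side px',(proj('side',[s[0],s[1],0])-220)*4,'top',(proj('top',[s[0],s[1],0])-[170,180])*4)
E
```

```text
light per z [-0.02075311 -0.19730702 -1.        ]
vial base side [0.57643037 0.25410863 0.        ] [0.57587149 0.25416698 0.048     ]
0.03 [0.5583 0.2237 0.03  ] shadow side px [217.88331034 254.8871182 ] top [444.0625639 171.7824582]
0.043 [0.5443 0.243  0.043 ] shadow side px [222.49478884 279.09725849] top [409.23291487 201.58686418]
0.055 [0.5314 0.2608 0.055 ] shadow side px [226.94564567 302.46413928] top [376.96353277 229.20040011]
0.07 [0.5152 0.2831 0.07  ] shadow side px [232.79091835 333.15166643] top [336.46528793 263.85553344]
```

drive_tool --fingers '[0.5,0.5,0.5,0.5,0.5,0.5]' --travel '[[0,0,0],[0,0,0],[0,0,0],[0,0,0],[0,0,0],[0,0,0]]' --rot '[[0,0,0],[0,0,0],[0,0,0],[0,0,0],[0,0,0],[0,0,0]]'

```text
t: 4.2
eef_pos: [0.4686, 0.2742, 0.0285]
orientation: [-3.142, 0.0, 1.764]
wrist_force: [-0.8, 0.1, -0.6]
finger_gap: 0.0427
```

```bash
python3 - <<'E'
from h import *
s=snap('side','s2.png')
a=cv2.resize(s[220:330,250:350],None,fx=6,fy=6,interpolation=cv2.INTER_CUBIC)[:,:,::-1][:600]
cv2.imwrite('pics/s2c.png',a)
st=monitor.state();print(st['eef_pos'],st['finger_gap'],st['wrist_force'])
y=np.radians(11);e=st['eef_pos'];g=st['finger_gap']/2+.006
for s in(1,-1):
  for z in (.03,.04,.05,.06): print(s,z,((proj('side',[e[0]+s*g*np.cos(y),e[1]+s*g*np.sin(y),z])-[250,220])*6).round())
E
```

```text
[0.46855778 0.27415933 0.02848691] 0.04295017881953317 [-0.99672882  0.22387762  0.34277091]
1 0.03 [201. 444.]
1 0.04 [200. 413.]
1 0.05 [200. 381.]
1 0.06 [200. 350.]
-1 0.03 [387. 482.]
-1 0.04 [388. 451.]
-1 0.05 [388. 419.]
-1 0.06 [389. 387.]
```

View pics/s2c.png

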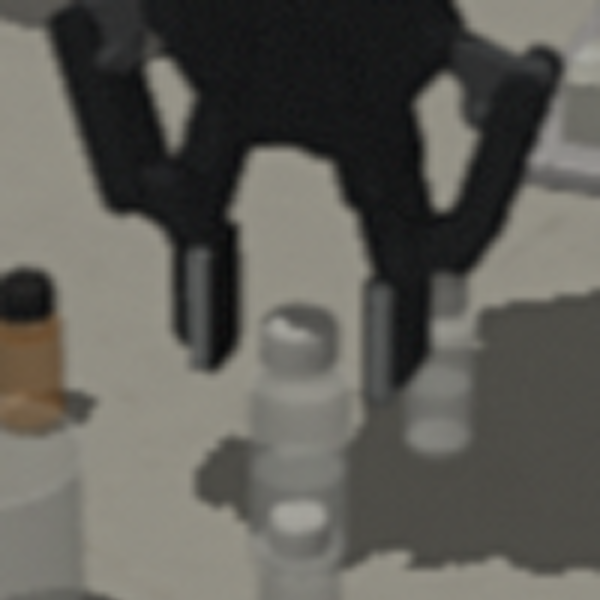

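Both views and the shadows put the fingertips about 20–25 mm higher than the reported TCP. I'll settle it with a gentle touch on a free patch of the worktop.

drive_tool --fingers '[0.5,0.5,0.5,0.66,0.66,0.66,0.66,0.66,0.66,0.66]' --travel '[[0,0,5],[0,0,5],[0,-4,0],[0,-4,0],[0,-4.5,0],[0,-4,0],[0,0,-4],[0,0,-4],[0,0,-2],[0,0,0]]' --rot '[[0,0,0],[0,0,0],[0,0,0],[0,0,0],[0,0,0],[0,0,0],[0,0,0],[0,0,0],[0,0,0],[0,0,0]]'

```text
t: 5.5
eef_pos: [0.4674, 0.1089, 0.0272]
orientation: [-3.139, 0.0, 1.764]
wrist_force: [0.1, -0.2, -0.1]
finger_gap: 0.029
```

drive_tool --fingers '[0.66,0.66,0.66,0.66,0.66]' --travel '[[0,0,-1],[0,0,-0.5],[0,0,-0.3],[0,0,0],[0,0,0]]' --rot '[[0,0,0],[0,0,0],[0,0,0],[0,0,0],[0,0,0]]'

```text
t: 6.12
eef_pos: [0.4687, 0.1092, 0.0108]
orientation: [3.141, -0.0, 1.764]
wrist_force: [0.2, 0.5, -0.5]
finger_gap: 0.029
```

drive_tool --fingers '[0.66,0.66,0.66,0.66]' --travel '[[0,0,-0.3],[0,0,-0.3],[0,0,-0.3],[0,0,0]]' --rot '[[0,0,0],[0,0,0],[0,0,0],[0,0,0]]'

```text
t: 6.62
eef_pos: [0.4683, 0.1091, 0.0011]
orientation: [-3.141, 0.0, 1.764]
wrist_force: [0.6, -0.1, -0.0]
finger_gap: 0.0287
```

drive_tool --fingers '[0.66,0.66,0.66]' --travel '[[0,0,-0.2],[0,0,-0.2],[0,0,0]]' --rot '[[0,0,0],[0,0,0],[0,0,0]]'

```text
t: 7.0
eef_pos: [0.4685, 0.1091, -0.0027]
orientation: [-3.141, -0.0, 1.764]
wrist_force: [0.3, 0.6, 1.0]
finger_gap: 0.0292
```

drive_tool --fingers '[0.66,0.66,0.66]' --travel '[[0,0,-0.2],[0,0,-0.2],[0,0,0]]' --rot '[[0,0,0],[0,0,0],[0,0,0]]'

```text
t: 7.38
eef_pos: [0.4684, 0.1091, -0.0067]
orientation: [-3.141, 0.0, 1.764]
wrist_force: [-0.1, -0.1, -0.3]
finger_gap: 0.0293
```

drive_tool --fingers '[0.66,0.66,0.66]' --travel '[[0,0,-0.2],[0,0,-0.2],[0,0,0]]' --rot '[[0,0,0],[0,0,0],[0,0,0]]'

```text
t: 7.75
eef_pos: [0.4684, 0.1091, -0.0107]
orientation: [-3.141, 0.0, 1.764]
wrist_force: [0.1, -0.4, 0.3]
finger_gap: 0.0295
```

drive_tool --fingers '[0.66,0.66,0.66]' --travel '[[0,0,-0.2],[0,0,-0.2],[0,0,0]]' --rot '[[0,0,0],[0,0,0],[0,0,0]]'

```text
t: 8.12
eef_pos: [0.4684, 0.1091, -0.0147]
orientation: [-3.141, 0.0, 1.764]
wrist_force: [0.4, -0.3, -0.4]
finger_gap: 0.0291
```

drive_tool --fingers '[0.66,0.66]' --travel '[[0,0,-0.3],[0,0,0]]' --rot '[[0,0,0],[0,0,0]]'

```text
t: 8.38
eef_pos: [0.4684, 0.1091, -0.0178]
orientation: [-3.141, 0.0, 1.764]
wrist_force: [0.2, -0.8, -0.5]
finger_gap: 0.0293
```

drive_tool --fingers '[0.66,0.66]' --travel '[[0,0,-0.2],[0,0,0]]' --rot '[[0,0,0],[0,0,0]]'

```text
t: 8.62
eef_pos: [0.4685, 0.1091, -0.0197]
orientation: [-3.141, 0.0, 1.764]
wrist_force: [0.4, -0.7, 0.7]
finger_gap: 0.0289
```

drive_tool --fingers '[0.66,0.66]' --travel '[[0,0,-0.2],[0,0,0]]' --rot '[[0,0,0],[0,0,0]]'

```text
t: 8.88
eef_pos: [0.4684, 0.1091, -0.0217]
orientation: [-3.141, -0.0, 1.764]
wrist_force: [0.1, -0.7, 0.7]
finger_gap: 0.0289
```

drive_tool --fingers '[0.66,0.66]' --travel '[[0,0,-0.2],[0,0,0]]' --rot '[[0,0,0],[0,0,0]]'

```text
t: 9.12
eef_pos: [0.4685, 0.1091, -0.0237]
orientation: [-3.141, 0.0, 1.764]
wrist_force: [-0.4, 0.1, -0.2]
finger_gap: 0.0289
```

drive_tool --fingers '[0.66,0.66]' --travel '[[0,0,-0.1],[0,0,0]]' --rot '[[0,0,0],[0,0,0]]'

```text
t: 9.38
eef_pos: [0.4686, 0.1092, -0.0246]
orientation: [-3.142, -0.0, 1.764]
wrist_force: [0.4, -0.6, -0.6]
finger_gap: 0.029
```

drive_tool --fingers '[0.66,0.66]' --travel '[[0,0,-0.1],[0,0,0]]' --rot '[[0,0,0],[0,0,0]]'

```text
t: 9.62
eef_pos: [0.4685, 0.1092, -0.0256]
orientation: [-3.141, -0.0, 1.764]
wrist_force: [-0.1, -0.1, -0.9]
finger_gap: 0.0293
```

```bash
python3 - <<'E'
from h import *
s=snap('side','s3.png')
a=cv2.resize(s[200:310,290:390],None,fx=5,fy=5,interpolation=cv2.INTER_CUBIC)[:,:,::-1]
cv2.imwrite('pics/s3c.png',a)
e=monitor.state()['eef_pos'];print(e)
for z in (0,.01,.02,.03): print(z,((proj('side',[e[0],e[1],z])-[290,200])*5).round())
E
```

```text
[ 0.468527    0.10914558 -0.02555018]
0 [270. 361.]
0.01 [271. 339.]
0.02 [272. 316.]
0.03 [273. 293.]
```

View pics/s3c.png

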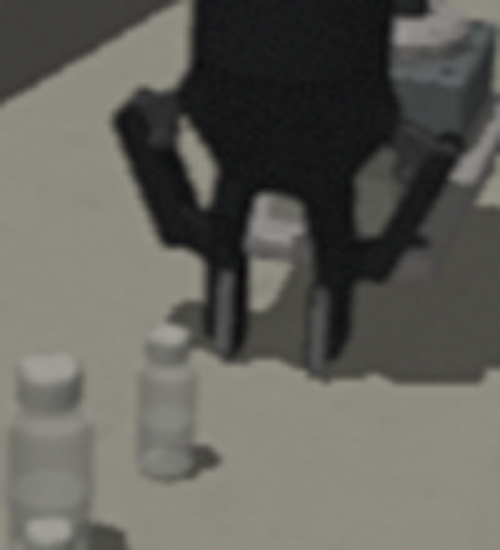

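The picture shows the tips at (227,357) and (320,375), within a few mm of the worktop. So the reported TCP really does lie about 27 mm beyond the fingertips. I'll go on to contact.

drive_tool --fingers '[0.66,0.66]' --travel '[[0,0,-0.1],[0,0,0]]' --rot '[[0,0,0],[0,0,0]]'

```text
t: 9.93
eef_pos: [0.4685, 0.1092, -0.0266]
orientation: [-3.141, 0.0, 1.764]
wrist_force: [-0.4, 0.5, -0.0]
finger_gap: 0.0293
```

drive_tool --fingers '[0.66,0.66]' --travel '[[0,0,-0.1],[0,0,0]]' --rot '[[0,0,0],[0,0,0]]'

```text
t: 10.18
eef_pos: [0.4685, 0.1091, -0.0276]
orientation: [-3.141, 0.0, 1.764]
wrist_force: [0.6, 0.2, 0.3]
finger_gap: 0.029
```

drive_tool --fingers '[0.66,0.66]' --travel '[[0,0,-0.1],[0,0,0]]' --rot '[[0,0,0],[0,0,0]]'

```text
t: 10.42
eef_pos: [0.4686, 0.1092, -0.0281]
orientation: [3.141, -0.0, 1.764]
wrist_force: [-1.6, -0.7, 4.4]
finger_gap: 0.0288
```

drive_tool --fingers '[0.66,0.66,0,0,0,0,0,0,0,0]' --travel '[[0,0,5],[0,0,6],[0,4,0],[0,4.5,0],[0,4,0],[0,3.9,0],[0,0,0],[0,0,-4],[0,0,-3],[0,0,-1]]' --rot '[[0,0,0],[0,0,0],[0,0,0],[0,0,0],[0,0,0],[0,0,0],[0,0,0],[0,0,0],[0,0,0],[0,0,0]]'

```text
t: 11.68
eef_pos: [0.4676, 0.2719, -0.0003]
orientation: [-3.139, 0.001, 1.763]
wrist_force: [0.4, -1.4, 0.4]
finger_gap: 0.0854
```

drive_tool --fingers '[0,0.5,0.6,0.7,0.8,0.8,0.8]' --travel '[[0,0,0],[0,0,0],[0,0,0],[0,0,0],[0,0,0],[0,0,0],[0,0,0]]' --rot '[[0,0,0],[0,0,0],[0,0,0],[0,0,0],[0,0,0],[0,0,0],[0,0,0]]'

```text
t: 12.55
eef_pos: [0.469, 0.2734, 0.0023]
orientation: [3.14, -0.0, 1.764]
wrist_force: [-0.7, -0.7, 5.3]
finger_gap: 0.0267
```

```bash
python3 - <<'E'
from h import *
s=snap('side','s4.png')
a=cv2.resize(s[230:330,250:350],None,fx=6,fy=6,interpolation=cv2.INTER_CUBIC)[:,:,::-1]
cv2.imwrite('pics/s4c.png',a)
st=monitor.state();e=st['eef_pos'];print(e,st['finger_gap'],st['wrist_force'],st['ft_torque'])
for z in (0,.03,.04,.055,.065,.075): print(z,((proj('side',[e[0],e[1],z])-[250,230])*6).round())
E
```

```text
[0.46896659 0.273406   0.00227453] 0.026854304889085575 [0.06380876 0.14598828 5.55178397] [-0.11737543  0.11851992 -0.00766557]
0 [293. 493.]
0.03 [293. 401.]
0.04 [293. 370.]
0.055 [293. 322.]
0.065 [293. 290.]
0.075 [294. 258.]
```

View pics/s4c.png

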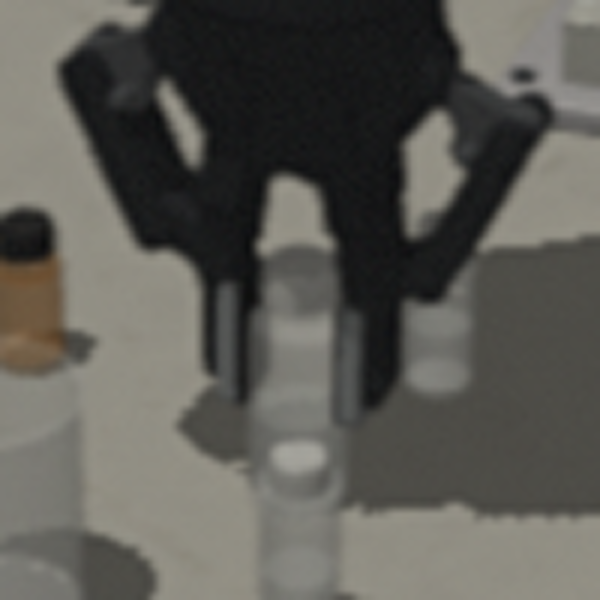

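The picture shows the pads squarely on the bottle body with their tips near (235,400), about 30 mm up. Lift and carry.

drive_tool --fingers '[0.8,0.8,0.8,0.8,0.8,0.8,0.8,0.8,0.8,0.8]' --travel '[[0,0,2],[0,0,3],[0,0,3],[0.4,-3.5,0],[0.5,-4.5,0],[0.5,-4.5,0],[0.5,-4.5,0],[0.5,-4.5,0],[0.5,-4.5,0],[0.4,-4,0]]' --rot '[[0,0,0],[0,0,0],[0,0,0],[0,0,0],[0,0,0],[0,0,0],[0,0,0],[0,0,0],[0,0,0],[0,0,0]]'

```text
t: 13.85
eef_pos: [0.5015, -0.0284, 0.0815]
orientation: [3.141, 0.0, 1.763]
wrist_force: [1.0, -0.6, -1.5]
finger_gap: 0.0266
```

drive_tool --fingers '[0.8,0.8]' --travel '[[0,0,-1],[0,0,0]]' --rot '[[0,0,0],[0,0,0]]'

```text
t: 14.1
eef_pos: [0.5009, -0.0266, 0.0705]
orientation: [-3.14, -0.001, 1.763]
wrist_force: [-0.4, 0.1, 0.2]
finger_gap: 0.027
```

```bash
python3 - <<'E'
from h import *
g=lambda x,y,z:onz('top',370+(x+.5)/5-.5,200+(y+.5)/5-.5,z)
d=np.array([-.1925,.9813]); c=np.array([.511,-.0709]); pf=g(253,235,.027)[:2]
print('pad face holder y',(pf-c)@d,'x',(pf-c)@[.9813,.1925])
s=snap('side','s5.png');t=snap('top','t5.png')
a=cv2.resize(s[150:260,310:410],None,fx=5,fy=5,interpolation=cv2.INTER_CUBIC)[:,:,::-1]
cv2.imwrite('pics/s5c.png',a)
st=monitor.state();e=st['eef_pos'];print(e,st['finger_gap'],st['wrist_force'])
# expected bottle base centre/cap centre at this pose
b=e[2]-.0023
for z in(b,b+.03,b+.075): print(((proj('side',[e[0],e[1],z])-[310,150])*5).round())
E
```

```text
pad face holder y 0.027711974549057578 x 0.0009638101875447426
[ 0.50134986 -0.0260392   0.07133332] 0.026544939161399696 [-0.05758466  0.96710754 -1.00325473]
[253. 323.]
[257. 257.]
[263. 156.]
```

View pics/s5c.png

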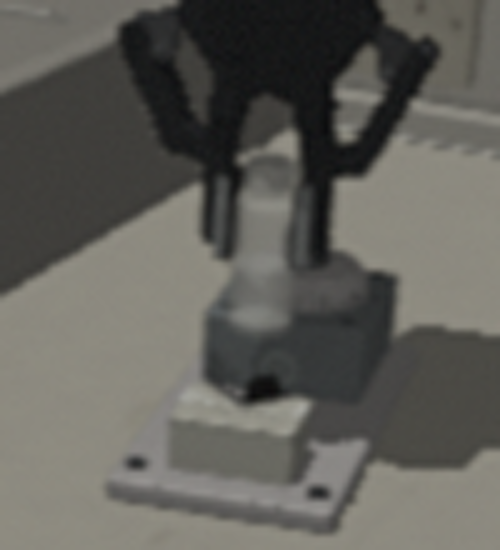

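The picture shows the bottle upright in the jaws over the plate, with its base at (262,322). The black pad at (262,388) is very close behind the seat, about 4 mm clear, so there is little play. I'll go down in small steps.

drive_tool --fingers '[0.8,0.8,0.8,0.8]' --travel '[[0.1,-0.18,-1.5],[0,0,-1],[0,0,0],[0,0,0]]' --rot '[[0,0,0],[0,0,0],[0,0,0],[0,0,0]]'

```text
t: 14.7
eef_pos: [0.5026, -0.0285, 0.0465]
orientation: [-3.142, -0.0, 1.764]
wrist_force: [-0.7, -0.7, -0.6]
finger_gap: 0.0268
```

```bash
python3 - <<'E'
from h import *
st=monitor.state();print(st['eef_pos'],st['finger_gap'],st['wrist_force'],st['orientation'])
E
```

```text
[ 0.50257576 -0.02852208  0.04654377] 0.02676467227473261 [-0.69429189 -0.69417421 -0.58545155] [-3.14155574e+00 -1.29557189e-05  1.76380886e+00]
```

drive_tool --fingers '[0.8,0.8,0.8,0.8,0.8]' --travel '[[-0.02,0.05,-0.3],[0,0,-0.5],[0,0,-0.4],[0,0,0],[0,0,0]]' --rot '[[0,0,0],[0,0,0],[0,0,0],[0,0,0],[0,0,0]]'

```text
t: 15.32
eef_pos: [0.5024, -0.0282, 0.0345]
orientation: [-3.142, 0.0, 1.764]
wrist_force: [0.1, 0.1, 0.4]
finger_gap: 0.0268
```

drive_tool --fingers '[0.8,0.8,0.8]' --travel '[[0,0,-0.3],[0,0,-0.3],[0,0,0]]' --rot '[[0,0,0],[0,0,0],[0,0,0]]'

```text
t: 15.7
eef_pos: [0.5021, -0.0281, 0.0281]
orientation: [-3.141, -0.0, 1.764]
wrist_force: [-0.6, -0.8, -0.7]
finger_gap: 0.0268
```

drive_tool --fingers '[0.8,0.8,0.8,0.8,0.8]' --travel '[[0,0,-0.4],[0,0,-0.4],[0,0,-0.3],[0,0,0],[0,0,0]]' --rot '[[0,0,0],[0,0,0],[0,0,0],[0,0,0],[0,0,0]]'

```text
t: 16.32
eef_pos: [0.5024, -0.0281, 0.0176]
orientation: [3.141, 0.0, 1.764]
wrist_force: [0.4, 0.2, 0.4]
finger_gap: 0.0269
```

drive_tool --fingers '[0.8,0.8]' --travel '[[0,0,-0.15],[0,0,0]]' --rot '[[0,0,0],[0,0,0]]'

```text
t: 16.58
eef_pos: [0.5023, -0.0282, 0.0159]
orientation: [-3.142, -0.0, 1.764]
wrist_force: [0.1, -0.1, -0.2]
finger_gap: 0.027
```

Now move 0.5 mm at a time towards the vee (−0.19, +0.98), watching the force.

drive_tool --fingers '[0.8,0.8,0.8]' --travel '[[-0.01,0.07,-0.05],[0,0,0],[0,0,0]]' --rot '[[0,0,0],[0,0,0],[0,0,0]]'

```text
t: 16.95
eef_pos: [0.5023, -0.0274, 0.0155]
orientation: [3.142, 0.0, 1.764]
wrist_force: [0.1, 0.2, 0.4]
finger_gap: 0.0269
```

drive_tool --fingers '[0.8,0.8,0.8]' --travel '[[-0.01,0.05,-0.05],[0,0,0],[0,0,0]]' --rot '[[0,0,0],[0,0,0],[0,0,0]]'

```text
t: 17.32
eef_pos: [0.5023, -0.0271, 0.0151]
orientation: [3.141, 0.0, 1.764]
wrist_force: [1.4, -1.4, 0.5]
finger_gap: 0.0265
```

drive_tool --fingers '[0.8,0.8,0.8]' --travel '[[0,0,-0.06],[0,0,0],[0,0,0]]' --rot '[[0,0,0],[0,0,0],[0,0,0]]'

```text
t: 17.7
eef_pos: [0.5024, -0.0271, 0.0145]
orientation: [3.141, 0.0, 1.764]
wrist_force: [1.7, -3.0, 1.4]
finger_gap: 0.0268
```

drive_tool --fingers '[0.8,0.8,0.8]' --travel '[[0.01,0.03,0],[0,0,0],[0,0,0]]' --rot '[[0,0,0],[0,0,0],[0,0,0]]'

```text
t: 18.08
eef_pos: [0.5023, -0.027, 0.0145]
orientation: [3.142, 0.001, 1.763]
wrist_force: [0.8, -4.6, 1.6]
finger_gap: 0.0269
```

drive_tool --fingers '[0.8,0.8,0.8]' --travel '[[0,0,-0.05],[0,0,0],[0,0,0]]' --rot '[[0,0,0],[0,0,0],[0,0,0]]'

```text
t: 18.45
eef_pos: [0.5024, -0.027, 0.0143]
orientation: [3.141, 0.001, 1.763]
wrist_force: [0.3, -4.6, 5.7]
finger_gap: 0.0266
```

drive_tool --fingers '[0.65,0.6,0.5,0.45,0.45,0.45]' --travel '[[0,0,0],[0,0,0],[0,0,0],[0,0,0],[0,0,0],[0,0,0]]' --rot '[[0,0,0],[0,0,0],[0,0,0],[0,0,0],[0,0,0],[0,0,0]]'

```text
t: 19.2
eef_pos: [0.5023, -0.0266, 0.0139]
orientation: [-3.142, -0.0, 1.764]
wrist_force: [-0.1, 0.3, -0.2]
finger_gap: 0.0471
```

drive_tool --fingers '[0.45,0.45,0.45,0.45,0.45,0.45,0.45,0.45,0.45,0.45]' --travel '[[0,0,2],[0,0,4],[0,0,4],[0,0,0],[0.5,-2.4,0],[0.5,-2.4,0],[0.5,-2.4,0],[0.37,-2.34,0],[0,0,0],[0,0,0]]' --rot '[[0,0,0],[0,0,0],[0,0,0],[0,0,0],[0,0,0],[0,0,0],[0,0,0],[0,0,0],[0,0,0],[0,0,0]]'

```text
t: 20.45
eef_pos: [0.5206, -0.1216, 0.1132]
orientation: [-3.141, -0.001, 1.763]
wrist_force: [0.9, 0.4, 0.3]
finger_gap: 0.0473
```

```bash
python3 - <<'E'
from h import *
s=snap('side','s6.png');t=snap('top','t6.png')
a=cv2.resize(s[140:260,310:410],None,fx=5,fy=5,interpolation=cv2.INTER_CUBIC)[:,:,::-1]
b=cv2.imread('pics/t6.png')[200:290,370:430]; b=cv2.resize(b,None,fx=5,fy=5,interpolation=cv2.INTER_CUBIC)
m=np.zeros((600,800,3),np.uint8);m[:,:500]=a;m[:450,500:800]=b;cv2.imwrite('pics/m6.png',m)
print(monitor.state()['eef_pos'])
d=np.array([-.1925,.9813])
for nm,z in(('base',.012),('cap',.087)):
  P=[.5024,-.027,z]; print(nm,((proj('side',P)-[310,140])*5).round(),((proj('top',P)-[370,200])*5+[500,0]).round())
print('knobtop',((proj('side',[.521,-.122,.081])-[310,140])*5).round())
E
```

```text
[ 0.52076527 -0.12132907  0.11361203]
base [244. 492.] [700. 248.]
cap [254. 333.] [739. 229.]
knobtop [305. 276.]
```

View pics/m6.png

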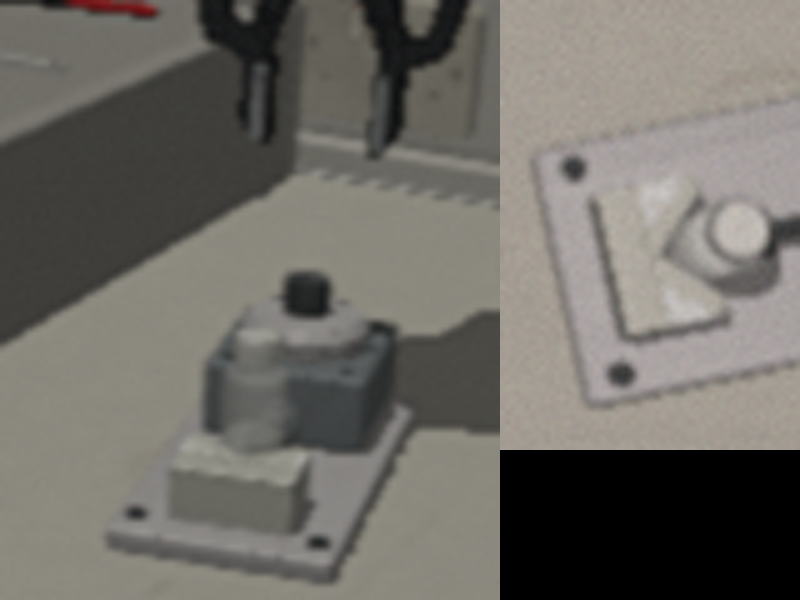

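The picture shows the bottle standing upright in the vee: cap at (738,230) against the predicted (739,229). The knob is clear below the open fingers. Go down to the knob.

drive_tool --fingers '[0.45,0.45,0.45,0.45,0.45,0.45]' --travel '[[0,-0.04,-2.5],[0,0,-2.5],[0,0,-1.5],[0,0,-0.7],[0,0,0],[0,0,0]]' --rot '[[0,0,0],[0,0,0],[0,0,0],[0,0,0],[0,0,0],[0,0,0]]'

```text
t: 21.3
eef_pos: [0.5215, -0.1225, 0.0428]
orientation: [3.14, 0.0, 1.764]
wrist_force: [0.4, -0.5, 0.4]
finger_gap: 0.047
```

```bash
python3 - <<'E'
from h import *
st=monitor.state();print(st['eef_pos'],st['wrist_force'],st['ft_torque'])
E
```

```text
[ 0.52146394 -0.12250274  0.04276085] [ 0.36269798 -0.50142517  0.3653141 ] [ 0.02830812 -0.0462822   0.06570869]
```

drive_tool --fingers '[0.55,0.65,0.7,0.75,0.85,0.9,0.9,0.9]' --travel '[[0,0,-0.1],[0,0,0],[0,0,0],[0,0,0],[0,0,0],[0,0,0],[0,0,0],[0,0,0]]' --rot '[[0,0,0],[0,0,0],[0,0,0],[0,0,0],[0,0,0],[0,0,0],[0,0,0],[0,0,0]]'

```text
t: 22.3
eef_pos: [0.5218, -0.1224, 0.0414]
orientation: [3.14, 0.0, 1.764]
wrist_force: [5.3, 2.1, 3.2]
finger_gap: 0.0194
```

```bash
cat > st.py <<'E'
from h import *
st=monitor.state();print(st['t'],st['eef_pos'].round(4),'yaw',np.degrees(st['orientation'][2]).round(2),'F',st['wrist_force'].round(1),'T',st['ft_torque'].round(3),st['finger_gap'].round(4),st['joint_positions'][5].round(2))
E
python3 st.py
```

```text
Traceback (most recent call last):
  File "st.py", line 2, in <module>
    st=monitor.state();print(st['t'],st['eef_pos'].round(4),'yaw',np.degrees(st['orientation'][2]).round(2),'F',st['wrist_force'].round(1),'T',st['ft_torque'].round(3),st['finger_gap'].round(4),st['joint_positions'][5].round(2))
                                                                                                                                                                        ^^^^^^^^^^^^^^^^^^^^^^
AttributeError: 'float' object has no attribute 'round'
```

drive_tool --fingers '[0.9,0.9,0.9]' --travel '[[0.06,0.02,0],[0,0,0],[0,0,0]]' --rot '[[0,0,0],[0,0,0],[0,0,0]]'

```text
t: 22.68
eef_pos: [0.5218, -0.1224, 0.0414]
orientation: [3.141, 0.0, 1.764]
wrist_force: [3.4, 1.7, 5.0]
finger_gap: 0.0192
```

```bash
cat > st.py <<'E'
from h import *
r=[]
for i in range(4):
    capture('top'); st=monitor.state(); r.append(st['ft_torque'][2])
print(st['t'],st['eef_pos'].round(4),'yaw',np.degrees(st['orientation'][2]).round(2),'F',st['wrist_force'].round(1),'Tz',np.round(r,3),np.mean(r).round(3),st['finger_gap'])
E
python3 st.py
```

```text
22.875 [ 0.5218 -0.1224  0.0414] yaw 101.05 F [ 2.1 -0.1  5.8] Tz [0.011 0.035 0.052 0.006] 0.026 0.019471508265738617
```

drive_tool --fingers '[0.9,0.9,0.9,0.9]' --travel '[[0,0,0],[0,0,0],[0,0,0],[0,0,0]]' --rot '[[0,0,-3],[0,0,-3],[0,0,0],[0,0,0]]'

```text
t: 23.38
eef_pos: [0.5218, -0.1224, 0.0414]
orientation: [3.141, 0.0, 1.659]
wrist_force: [1.7, 0.5, 5.3]
finger_gap: 0.0191
```

```bash
python3 st.py
```

```text
23.575 [ 0.5218 -0.1223  0.0413] yaw 95.05 F [1.5 1.  5.2] Tz [0.04  0.026 0.003 0.038] 0.027 0.01920130686187886
```

drive_tool --fingers '[0.9,0.9,0.9,0.9]' --travel '[[0,0,0],[0,0,0],[0,0,0],[0,0,0]]' --rot '[[0,0,-2],[0,0,-2],[0,0,0],[0,0,0]]'

```text
t: 24.08
eef_pos: [0.5218, -0.1224, 0.0414]
orientation: [3.141, 0.0, 1.589]
wrist_force: [2.4, 0.3, 5.3]
finger_gap: 0.0191
```

```bash
python3 st.py
```

```text
24.275 [ 0.5218 -0.1223  0.0414] yaw 91.05 F [1.8 0.8 5.1] Tz [0.093 0.08  0.095 0.119] 0.097 0.019205278682553315
```

drive_tool --fingers '[0.9,0.9,0.9]' --travel '[[0,0,0],[0,0,0],[0,0,0]]' --rot '[[0,0,-2],[0,0,0],[0,0,0]]'

```text
t: 24.65
eef_pos: [0.5218, -0.1223, 0.0414]
orientation: [3.141, 0.0, 1.554]
wrist_force: [3.0, -0.6, 5.1]
finger_gap: 0.019
```

```bash
python3 st.py
```

```text
24.85 [ 0.5217 -0.1223  0.0414] yaw 89.05 F [1.5 0.2 5.3] Tz [0.08  0.065 0.072 0.045] 0.065 0.01913399847195053
```

drive_tool --fingers '[0.9,0.9,0.9]' --travel '[[0,0,0],[0,0,0],[0,0,0]]' --rot '[[0,0,-2],[0,0,0],[0,0,0]]'

```text
t: 25.22
eef_pos: [0.5217, -0.1224, 0.0414]
orientation: [3.141, 0.0, 1.519]
wrist_force: [2.3, 0.2, 5.7]
finger_gap: 0.0191
```

```bash
python3 st.py
```

```text
25.425 [ 0.5218 -0.1224  0.0414] yaw 87.05 F [2.3 0.8 6.6] Tz [0.058 0.072 0.06  0.076] 0.066 0.018889734082876142
```

drive_tool --fingers '[0.9,0.9,0.9]' --travel '[[0,0,0],[0,0,0],[0,0,0]]' --rot '[[0,0,-2],[0,0,0],[0,0,0]]'

```text
t: 25.8
eef_pos: [0.5218, -0.1223, 0.0414]
orientation: [3.141, 0.0, 1.484]
wrist_force: [1.6, 1.4, 4.7]
finger_gap: 0.019
```

```bash
python3 st.py
```

```text
26.0 [ 0.5218 -0.1223  0.0414] yaw 85.05 F [1.9 1.  5.4] Tz [0.098 0.085 0.043 0.098] 0.081 0.01917815025174641
```

drive_tool --fingers '[0.9,0.9,0.9]' --travel '[[0,0,0],[0,0,0],[0,0,0]]' --rot '[[0,0,-2],[0,0,0],[0,0,0]]'

```text
t: 26.38
eef_pos: [0.5217, -0.1223, 0.0414]
orientation: [3.141, 0.0, 1.45]
wrist_force: [2.0, 0.4, 5.2]
finger_gap: 0.0196
```

```bash
python3 st.py
```

```text
26.575 [ 0.5218 -0.1223  0.0414] yaw 83.05 F [2.2 1.5 4.6] Tz [0.072 0.069 0.084 0.124] 0.087 0.01943981047004052
```

drive_tool --fingers '[0.9,0.9,0.9]' --travel '[[0,0,0],[0,0,0],[0,0,0]]' --rot '[[0,0,-2],[0,0,0],[0,0,0]]'

```text
t: 26.95
eef_pos: [0.5218, -0.1223, 0.0414]
orientation: [3.141, 0.0, 1.415]
wrist_force: [1.5, 0.7, 5.5]
finger_gap: 0.0195
```

```bash
python3 st.py
```

```text
27.15 [ 0.5217 -0.1223  0.0414] yaw 81.06 F [2.6 0.7 5.3] Tz [0.106 0.117 0.161 0.097] 0.121 0.019105611573697473
```

drive_tool --fingers '[0.9,0.9,0.9]' --travel '[[0,0,0],[0,0,0],[0,0,0]]' --rot '[[0,0,-2],[0,0,0],[0,0,0]]'

```text
t: 27.52
eef_pos: [0.5217, -0.1223, 0.0414]
orientation: [3.141, 0.0, 1.38]
wrist_force: [1.9, 1.7, 5.4]
finger_gap: 0.0196
```

```bash
python3 st.py
```

```text
27.725 [ 0.5218 -0.1223  0.0414] yaw 79.06 F [2.3 0.7 5.2] Tz [0.174 0.161 0.15  0.231] 0.179 0.019396647859913133
```

drive_tool --fingers '[0.9,0.9,0.9]' --travel '[[0,0,0],[0,0,0],[0,0,0]]' --rot '[[0,0,-1],[0,0,0],[0,0,0]]'

```text
t: 28.1
eef_pos: [0.5217, -0.1223, 0.0414]
orientation: [3.141, 0.0, 1.363]
wrist_force: [2.4, 0.9, 5.8]
finger_gap: 0.0189
```

```bash
python3 st.py; python3 st.py
```

```text
28.3 [ 0.5217 -0.1223  0.0414] yaw 78.06 F [2.2 0.9 4.8] Tz [0.214 0.244 0.234 0.241] 0.233 0.018810397021260254
28.5 [ 0.5218 -0.1223  0.0414] yaw 78.06 F [1.9 1.1 5.7] Tz [0.238 0.223 0.193 0.217] 0.218 0.0190278019550146
```

The torque above the free-turning level is about 0.147 N m, which gives about 10 N. The angle past first contact, about 3.8°, agrees. Let go and back away.

drive_tool --fingers '[0.7,0.6,0.5,0.45,0.45,0.45,0.45,0.45,0.45,0.45]' --travel '[[0,0,0],[0,0,0],[0,0,0],[0,0,0],[0,0,2],[0,0,4],[0,0,5],[0,0,5],[0,0,0],[0,0,0]]' --rot '[[0,0,0],[0,0,0],[0,0,0],[0,0,0],[0,0,0],[0,0,0],[0,0,0],[0,0,0],[0,0,0],[0,0,0]]'

```text
t: 29.75
eef_pos: [0.5215, -0.1223, 0.2004]
orientation: [-3.141, 0.0, 1.362]
wrist_force: [-0.2, 0.2, -0.4]
finger_gap: 0.0468
```

drive_tool --fingers '[0.45,0.45,0.45,0.45,0.45,0.45,0.45]' --travel '[[-3,-4,0],[-3,-4,0],[-3,-4,0],[-3,-4,0],[-3,-4,0],[0,0,0],[0,0,0]]' --rot '[[0,0,0],[0,0,0],[0,0,0],[0,0,0],[0,0,0],[0,0,0],[0,0,0]]'

```text
t: 30.62
eef_pos: [0.3713, -0.3218, 0.1997]
orientation: [-3.14, -0.001, 1.362]
wrist_force: [-0.6, -0.6, -0.1]
finger_gap: 0.047
```

```bash
python3 - <<'E'
from h import *
s=snap('side','s7.png');snap('top','t7.png');t=cv2.imread('pics/t7.png');t0=cv2.imread('pics/top0.png')
k=lambda i:cv2.resize(i,None,fx=3,fy=3,interpolation=cv2.INTER_CUBIC)
m=np.zeros((600,800,3),np.uint8)
m[:270,:390]=k(t[200:290,370:500]);m[300:570,:390]=k(t0[200:290,370:500])
m[:330,400:700]=k(s[150:260,310:410][:,:,::-1]); m[340:600,400:800]=cv2.resize(t[180:310,180:380],None,fx=2,fy=2)
cv2.imwrite('pics/m7.png',m)
st=monitor.state();print(st['t'],st['eef_pos'],st['wrist_force'],st['finger_gap'])
E
```

```text
30.725 [ 0.3719968  -0.32137445  0.20024479] [ 0.53686814  0.1169036  -0.92591792] 0.04688979571289035
```

View pics/m7.png

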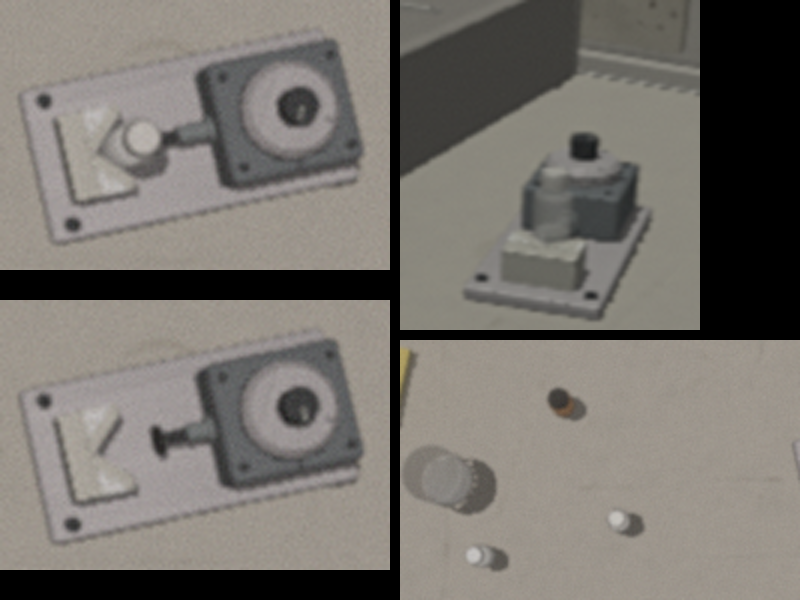

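The picture shows the bottle upright against the vee (cap at (142,140)) with the plunger extended to it. The ring mark is at the same place before and after: (331,118), and (331,418) in the lower panel. The vial, beaker and other bottles are where they were.

```bash
python3 -c "
from plant import arm; print(arm.hand_in())"
```

```text
the job is handed in; nothing more can be done
None
```

The job is done and handed in at about 31 s. The bottle stands upright in the vee seat, and the pad pushes on it with about 10 N.

- **Placing:** I gripped the largest bottle, lowered it onto the plate, slid it lightly against both vee faces (under 6 N at the wrist) and let go. The top view then showed its cap within a pixel of where a seated bottle's should be.
- **Knob:** I gripped only the inner knob and turned it 23° clockwise in small steps. The pad met the bottle at about 19°. The final torque was about 0.147 N m above the free-turning level, which gives about 10 N, and the 3.8° past contact gives the same. The push itself was not measured directly, so allow about 2 N either way.
- **Last checks:** The ring's mark had not moved between the first and last pictures. The vial, the beaker and the smaller bottles look untouched, and the arm is clear of everything.

**Checks that disagreed:**
- **Tool height:** the fingertips really end about 28 mm short of the reported tool point. The pictures showed it and a light touch on the worktop confirmed it, so I corrected all heights.
- **Finger opening:** it read 2–3 mm less than the true widths of the bottle and the knob. Neither grip slipped visibly, so I left it.

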